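# Tare the tea canister on the kitchen scale

## Robot

A 6-joint arm with a two-finger parallel gripper is mounted at the origin on the work surface. World frame = base frame: x ahead of the robot, y to its left, z up, the work surface at z = 0. Lengths are in m, angles in rad, forces in N, time in s.
With the tool pointing down it reaches from about 0.25 to 0.775 m from the base axis. Payload 4 kg.
Tool frame: the origin (TCP) lies between the finger pads, 19 mm behind the fingertips; this is the grasp point; y points along the fingers, x is the direction in which the jaws open and shut, and the axes are right-handed (so a half turn about y gives the same grasp; the last joint's range is limited). The gripper opens to 94 mm and grips with 3 to 60 N. Pads are 16 mm wide; open, the fingers measure 119 mm over their backs; the gripper's body (75 mm by 177 mm) begins 78 mm behind the grasp point.
Start: joints at [-1.211, 0.087, 1.371, -0, 1.684, -0.103], TCP at [0.246, -0.492, 0.224] pointing down, gripper open.
Joint ranges: [-3.1, 3.1], [-0.76, 2.03], [0.27, 2.55], [-1.08, 4.22], [0.17, 2.65], [-2.57, 2.57]. Speed limits (rad/s): [2.79, 2.79, 3.14, 3.14, 3.14, 3.14].

## Interface

Orientations are given as [roll, pitch, yaw] about the fixed x, y, z axes, in that order (R = Rz(yaw) Ry(pitch) Rx(roll)).
In Python, from bench import robot gives the robot as it stands.
- The arm moves only by the shell command python3 -m creep 'ROWS'. ROWS is JSON, a list of rows, each a list of 7 numbers: the shift along the tool's x, y, z in mm, then the turn, a rotation vector about the tool's x, y, z in degrees, then the closure in counts, from 0 (fully open) to 255 (shut). A call has 1 to 5 rows; each row is the pose to reach, as a shift and turn from the pose commanded when the call began, along the tool's axes at that moment; what a row does not reach only later rows make up. A row lasts 1/8 s, in which the tool goes at most 62.5 mm and 10.7 degrees, less where a joint would pass 70% of its speed; a pose out of reach is approached as far as the arm can. A call with a gripper value outside its range is refused whole. The fingers move at their own pace and stop on an object; the grip force is fixed at half the most. Time passes only in rows, so rows that repeat a pose let the fingers close. It gives the time, the measured TCP pose, the force and the opening at its end, in the units of the state.
- robot.get_obs(): the state, without advancing time (a new reading comes with each control period).
- robot.snapshot(name): name is "scene" or "top" or "wrist"; returns a dict with "color" (480x640x3 uint8, blue, green, red), "fx", "fy", "cx", "cy" (pixels), "world_from_camera" (4x4, takes a point from camera to world coordinates); the wrist camera has in their place "mount" (4x4, takes a point from camera to tool coordinates, whose origin is the TCP and whose axes are the tool frame's). Camera axes: x right, y down, z forward; pixel columns grow to the right and rows downward; lengths in m; the calibration is good to about 2 mm. A picture is of the moment at which its call begins: read the wrist's pose just before it. There is no depth.
- robot.close_job(): hands the job in, once; it reports no verdict.
Trained networks look in the newest picture that a camera, given by its name, has taken for a name from the list of things; names that differ only in an ending like _2 or _b are one class to them, and where a whole thing is asked for, a point or a joint stands for the part that bears it (a point fixed in the world has none). Each returns a list of dicts, best first, with "p" (0 to 1); they miss things now and then, are a little off and sometimes report something else, mostly with a low value. They report only what shows in the picture. A call takes as long as a camera call. They do not tell look-alikes from the thing itself.
- robot.spot_in(name, camera): "point" ([x, y, z] in m, in world coordinates, good to about 4 mm: the middle of the surface that is visible of it).
- robot.landmark_of(name, camera): "point" ([x, y, z] in m, in world coordinates, good to about 4 mm: a listed point, or the origin of a listed thing).
The state is a dict: "time": time; "joint_positions": joint angles; "qvel": joint speeds; "joint_torque": joint torques, N m; "tool_pos": TCP position; "ee_rot": TCP orientation; "wrist_force": force on the tool from outside, world axes, zero at the start; "wrist_torque": the same for the moment, N m; "width": finger opening in m.
Only numpy, scipy, OpenCV 4.12 (cv2) and the standard library are available. Lean on these libraries where they do the work, as an engineer would, in place of code of your own. Each camera call takes 0.05 s, during which the arm holds its last target.

## Task

Pick up the tea canister by its wooden knob and set it gently down, upright, on the round pan of the kitchen scale. Then, with the canister left standing there, tare the scale: turn the black knob on the sloped panel a little at a time until the red hand on the dial lies right under the black needle's tip. Leave the other kitchen things where they are.

Things in the scene. Friction and masses are not known exactly. Their poses are not given: they have to be found in the camera images.
- canister: loose white ceramic tea canister, blue band, blue lid twist-locked shut, 0.3 to 0.52 kg; upright cylinder 72 mm in diameter (two steel lugs on the lid reach 40 mm from the axis). Origin: centre of its underside; z up. Lid top at 100 mm; on it a round wooden knob, 32 mm in diameter, from 100 to 130 mm height, by which it is picked up from above
- pan_top (a point): centre of the flat top of the scale's round steel pan, 144 mm in diameter; empty, it is 138 mm above the worktop. The pan sinks 6 to 10 mm on its spring under the canister and the needle swings clockwise with it. z up; x level, from the scale's front (sloped panel) to its back. Nothing stands above the pan
- panel: fixed green scale's sloped panel, 140 mm up the slope, 250 mm wide, rising 35 degrees towards the pan. Origin: middle of its surface; z: square out of it (35 degrees from vertical, leaning away from the pan); x: up the slope; y: left as one faces it. White dial, 128 mm in diameter, centred at y = +50 mm; tare knob at x = -15, y = -70 mm. The pan's edge is 33 mm above the panel's top edge
- knob_grip (a point): on the axis of the round black tare knob, 26 mm out from the panel; put the TCP here to grip, tool square to the panel. The knob is 46 mm in diameter (look-only flutes 49 mm), stands 3 to 30 mm above the panel, and turns about the panel's z. The point turns with the knob
- tare_knob (a joint): angle of the tare knob (rad), growing clockwise as seen facing the panel; stops at -1.0 and 3.2. Each radian turns the red hand 0.5 rad the same way. Light friction, stays where left
- dial_centre (a point): centre of the dial, common axis of both hands, 7 mm above the panel; same axes as the panel
- needle_tip (a point): tip of the thin black weighing needle (4 mm wide), 52 mm from the dial centre, taken 7 mm above the panel. With the pan empty it points 0.55 rad counterclockwise (left) of straight up the slope, at a blue tick; the load on the pan turns it clockwise by 0.6 to 1.15 rad. Cannot be touched
- red_hand_tip (a point): end of the red tare hand, a bar 10 mm wide, on the same axis just beneath the black needle; this point is 52 mm from the dial centre, 7 mm above the panel, the place where the needle's tip comes to lie when the two line up. Moved only by the tare knob; cannot be touched
- kettle: steel kettle, 160 mm wide, 185 mm high, bystander; origin under its centre
- saucer: white saucer, 144 mm wide, bystander; origin under its centre
- cup: white cup standing on the saucer, 80 mm wide, 62 mm high, bystander; origin under its centre
- scoop: orange plastic measuring scoop, bowl 52 mm wide and 34 mm high, handle to -x, 140 mm long in all, bystander; origin under the bowl
- biscuit_tin: closed round aluminium biscuit tin, 174 mm wide, 80 mm high, bystander; origin under its centre
- jam_jar: jar, 68 mm wide, 110 mm high, bystander; origin under its centre
- pepper_mill: turned wooden pepper mill, 56 mm wide, 150 mm high, bystander; origin under its centre
Not all that is in view belongs to the job. Leave any green or purple look-alike of the canister alone.

How it is judged:
By the outcome, as a careful person would: the job done as asked, in the order asked, and still so for the second after the job is handed in, with the robot touching nothing.
It also fails if it takes over 64 s, if anything falls off the work surface, if the arm or the gripper's body presses on something with over 40 N, if the wrist force passes 120 N, or if a joint passes its speed limit or range.

## Working session

There is one attempt and no reset: what is moved stays moved. The work goes in short steps, Python scripts to look and compute and a shell command to move; the robot and the scene stay as the last step left them, time stands still between calls to the robot, and variables do not carry over. Pictures are saved under pics/ and viewed, and the job is handed in when it is done.

```bash
mkdir -p pics; ls
python3 - <<'E'
from bench import robot
import cv2
o=robot.get_obs();print(o['time'],o['tool_pos'],o['ee_rot'],o['width'])
for c in ['scene','top','wrist']:
    s=robot.snapshot(c);cv2.imwrite(f'pics/{c}0.png',s['color'])
    if c!='wrist':
        for n in ['canister','pan_top','panel','knob_grip','dial_centre','needle_tip','red_hand_tip','kettle','saucer','scoop','biscuit_tin','jam_jar','pepper_mill']:
            try: print(c,n,[(round(d['p'],2),[round(float(v),3) for v in d['point']]) for d in robot.landmark_of(n,c)][:4])
            except Exception as e: print(n,e)
print(robot.get_obs()['time'])
E
```

```text
pics
0.0 [ 0.24537232 -0.49168623  0.22313662] [-1.57059934  0.00211494 -1.10799427] 0.09407643216413152
scene canister [(0.87, [0.5, 0.346, -0.002]), (0.86, [0.419, 0.143, 0.002]), (0.77, [0.539, 0.203, -0.001])]
scene pan_top [(0.85, [0.617, -0.129, 0.138])]
scene panel [(0.85, [0.611, 0.0, 0.07]), (0.17, [0.534, 0.205, -0.001])]
scene knob_grip [(0.82, [0.533, 0.025, 0.081])]
scene dial_centre [(0.68, [0.663, 0.009, 0.073])]
scene needle_tip [(0.48, [0.691, -0.026, 0.097]), (0.2, [0.539, 0.203, -0.002])]
scene red_hand_tip [(0.52, [0.686, -0.025, 0.092])]
scene kettle [(0.82, [0.683, 0.425, 0.001]), (0.55, [0.425, -0.462, -0.003])]
scene saucer [(0.68, [0.724, 0.146, -0.003])]
scene scoop [(0.63, [0.391, 0.354, 0.002])]
scene biscuit_tin [(0.8, [0.425, -0.462, 0.0])]
scene jam_jar [(0.61, [0.427, -0.462, 0.0]), (0.58, [0.698, -0.354, -0.0]), (0.37, [0.692, -0.025, 0.096])]
scene pepper_mill [(0.84, [0.482, 0.486, 0.003])]
top canister [(0.92, [0.537, 0.209, 0.002]), (0.85, [0.426, 0.138, -0.001]), (0.73, [0.501, 0.346, 0.002])]
top pan_top [(0.89, [0.62, -0.132, 0.139])]
top panel [(0.95, [0.61, 0.002, 0.066]), (0.74, [0.7, -0.352, -0.0])]
top knob_grip [(0.82, [0.537, 0.025, 0.079])]
top dial_centre [(0.73, [0.656, 0.007, 0.067])]
top needle_tip [(0.47, [0.691, -0.026, 0.097])]
top red_hand_tip [(0.39, [0.691, -0.029, 0.1])]
top kettle [(0.75, [0.688, 0.423, -0.001]), (0.59, [0.608, 0.001, 0.068])]
top saucer [(0.82, [0.72, 0.144, 0.003])]
top scoop [(0.78, [0.396, 0.357, -0.001])]
top biscuit_tin [(0.96, [0.427, -0.459, 0.004]), (0.48, [0.48, 0.489, -0.006])]
top jam_jar [(0.74, [0.7, -0.353, 0.002])]
top pepper_mill [(0.65, [0.479, 0.487, -0.002])]
1.45
```

View pics/scene0.png

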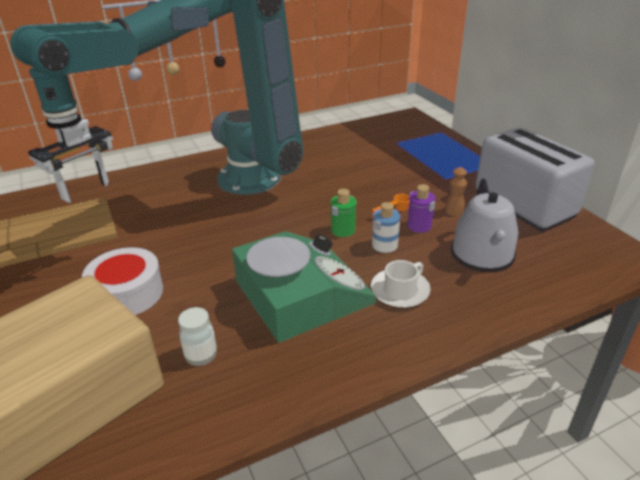

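View pics/top0.png

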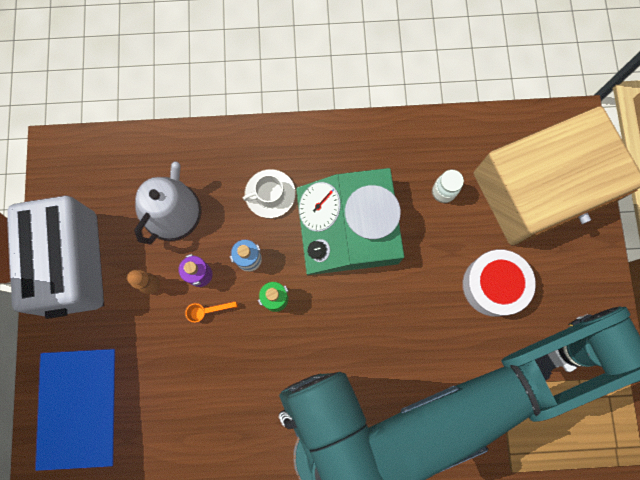

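View pics/wrist0.png

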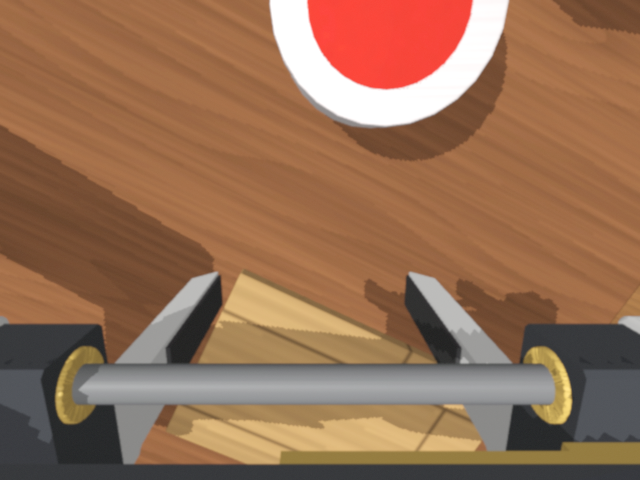

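The wanted canister is white with a blue band and lid. Three things could be taken for it: green at scene (343,214) / top (272,295), purple at (421,208) / (194,268), and white and blue at (386,228) / (246,254), near world (0.538, 0.206). I choose the last and will check it in a crop.

```bash
cat > h.py <<'E'
from bench import robot
import numpy as np, cv2
from scipy.spatial.transform import Rotation as Ro
def pose():
    o=robot.get_obs(); return np.array(o['tool_pos']),Ro.from_euler('xyz',o['ee_rot']),o
def rel(p,R=None):
    p0,R0,o=pose(); s=R0.inv().apply(np.array(p)-p0)*1000
    r=np.degrees((R0.inv()*R).as_rotvec()) if R is not None else np.zeros(3)
    print('t',round(o['time'],2),'pos',p0.round(4),'rpy',np.array(o['ee_rot']).round(3),'w',round(o['width'],4),'F',np.round(o['wrist_force'],1),'q',np.round(o['joint_positions'],2))
    print('shift mm',s.round(1),'turn deg',r.round(1)); return s,r
def down(yaw): return Ro.from_euler('xyz',[-np.pi/2,0,yaw])
def proj(s,p):
    T=s['world_from_camera'];c=np.linalg.inv(T)@np.append(p,1);return s['fx']*c[0]/c[2]+s['cx'],s['fy']*c[1]/c[2]+s['cy']
E
python3 - <<'E'
from h import *
a=cv2.imread('pics/scene0.png')[165:320,220:460];b=cv2.imread('pics/top0.png')[160:315,180:420]
cv2.imwrite('pics/crop0.png',cv2.resize(np.vstack([a,b]),None,fx=2.5/1.3,fy=2.5/1.3,interpolation=cv2.INTER_CUBIC))
rel([0.538,0.206,0.26],down(0.367))
E
```

```text
t 1.45 pos [ 0.2456 -0.4922  0.2243] rpy [-1.571 -0.    -1.108] w 0.0941 F [ 0.2  0.6 -0.3] q [-1.21  0.09  1.37  0.    1.68 -0.1 ]
shift mm [-494.2  -35.7  573.4] turn deg [  0.  -84.5   0. ]
```

View pics/crop0.png

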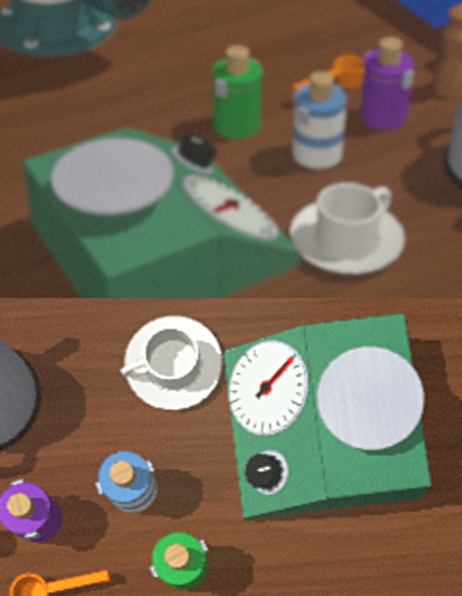

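```bash
python3 -m creep '[[-38,-10,44,0,-6.5,0,0],[-76,-20,88,0,-13,0,0],[-114,-36,132,0,-19.5,0,0],[-152,-36,176,0,-26,0,0],[-190,-36,220,0,-32.5,0,0]]'; python3 -c "
from h import *
rel([0.538,0.206,0.26],down(0.367))"
```

```text
time: 2.08
tool_pos: [0.3581, -0.2223, 0.2608]
ee_rot: [-1.571, -0.002, -0.538]
wrist_force: [1.3, 0.2, 1.0]
width: 0.0938
t 2.08 pos [ 0.3581 -0.2223  0.2608] rpy [-1.571 -0.002 -0.538] w 0.0938 F [1.3 0.2 1. ] q [-0.69 -0.21  1.58  0.    1.77 -0.15]
shift mm [-64.8   0.6 460. ] turn deg [  0.1 -51.8   0.1]
```

```bash
python3 -m creep '[[-8,0,58,0,-6.5,0,0],[-16,0,115,0,-13,0,0],[-24,0,173,0,-19.5,0,0],[-32,0,230,0,-26,0,0],[-40,0,288,0,-32.5,0,0]]'; python3 -c "
from h import *
rel([0.538,0.206,0.26],down(0.367))"
```

```text
time: 2.7
tool_pos: [0.472, 0.0454, 0.2606]
ee_rot: [-1.571, -0.001, 0.03]
wrist_force: [0.6, -0.6, 0.6]
width: 0.094
t 2.7 pos [0.472  0.0454 0.2606] rpy [-1.571e+00 -1.000e-03  3.000e-02] w 0.094 F [ 0.6 -0.6  0.6] q [-0.02 -0.09  1.47 -0.    1.75 -0.05]
shift mm [ 70.8   0.6 158.5] turn deg [  0.  -19.3   0.1]
```

```bash
python3 -m creep '[[23,0,35,0,-6.5,0,0],[47,0,70,0,-13,0,0],[71,0,90,0,-19.3,0,0],[71,0,90,0,-19.3,0,0]]'; python3 -c "
from h import *
p,R,o=pose()
s=robot.snapshot('wrist');cv2.imwrite('pics/w1.png',s['color']);print(s['mount'],s['fx'],s['cx'],s['cy'])
print(robot.landmark_of('canister','wrist'))
rel([0.538,0.206,0.26],down(0.367))"
```

```text
time: 3.2
tool_pos: [0.5406, 0.1366, 0.2592]
ee_rot: [-1.571, 0.002, 0.365]
wrist_force: [-0.7, -0.5, 0.2]
width: 0.0941
[[ 9.99999686e-01 -6.62170737e-04 -4.34582208e-04  1.32615598e-03]
 [ 2.53465677e-04 -2.52289396e-01  9.67651795e-01 -1.60278307e-01]
 [-7.50391185e-04 -9.67651602e-01 -2.52289149e-01  7.44642396e-02]
 [ 0.00000000e+00  0.00000000e+00  0.00000000e+00  1.00000000e+00]] 373.64465618096574 313.06857752525093 239.74737676839342
[{'point': [0.4216, 0.1418, 0.0009], 'p': 0.72}]
t 3.3 pos [0.5398 0.1351 0.26  ] rpy [-1.571e+00  1.000e-03  3.620e-01] w 0.0938 F [ 0.3  0.4 -0.1] q [ 0.14  0.1   1.29 -0.    1.76 -0.22]
shift mm [23.5 -0.  66.9] turn deg [ 0.  -0.3 -0.1]
```

View pics/w1.png

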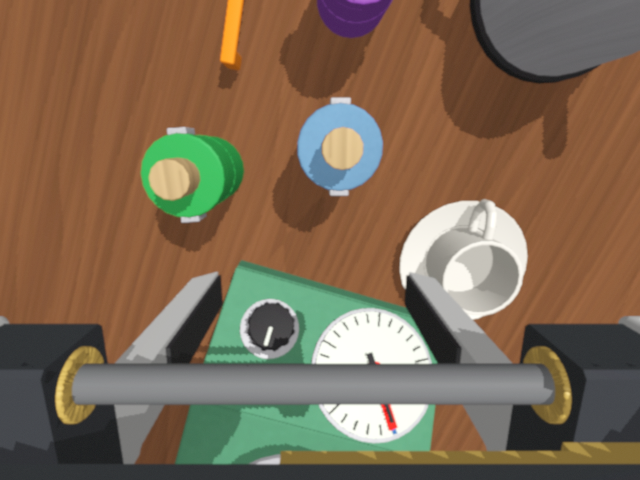

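Wrist view: the blue-lidded canister has its lid centre at (340,146) and knob top at (343,148). The green one is at (187,175), the dial at (372,375) and the tare knob at (270,327). I'll intersect the two canister rays with their known heights.

```bash
cat >> h.py <<'E'
MOUNT=np.array([[ 1,-6.6217e-04,-4.3458e-04,1.32615598e-03],[2.53465677e-04,-2.52289396e-01,9.67651795e-01,-1.60278307e-01],[-7.50391185e-04,-9.67651602e-01,-2.52289149e-01,7.44642396e-02],[0,0,0,1]])
def wray(u,v,p,R):
    d=R.apply(MOUNT[:3,:3]@np.array([(u-313.07)/373.64,(v-239.75)/373.64,1]));c=p+R.apply(MOUNT[:3,3]);return c,d
def wz(u,v,z,p,R):
    c,d=wray(u,v,p,R);return c+d*(z-c[2])/d[2]
E
python3 -c "
from h import *
p=np.array([.5398,.1351,.26]);R=Ro.from_euler('xyz',[-1.571,.001,.362])
print(wz(343,148,.13,p,R),wz(340.5,146,.1,p,R))
g=wz(343,148,.13,p,R);rel([g[0],g[1],.122])"
```

```text
[0.53707321 0.20922215 0.13      ] [0.53682919 0.21039258 0.1       ]
t 3.3 pos [0.5398 0.1351 0.26  ] rpy [-1.571e+00  1.000e-03  3.620e-01] w 0.0938 F [ 0.3  0.4 -0.1] q [ 0.14  0.1   1.29 -0.    1.76 -0.22]
shift mm [ 23.9 138.   70.3] turn deg [0. 0. 0.]
```

```bash
python3 -m creep '[[12,10,35,0,0,0,80],[24,20,71,0,0,0,80],[24,65,71,0,0,0,80],[24,105,71,0,0,0,80],[24,125,71,0,0,0,80]]'; python3 -c "
from h import *
rel([0.537,0.209,0.122])
s=robot.snapshot('wrist');cv2.imwrite('pics/w2.png',s['color'])"
```

```text
time: 3.92
tool_pos: [0.5355, 0.2087, 0.1329]
ee_rot: [-1.571, 0.004, 0.361]
wrist_force: [0.2, -0.5, 0.3]
width: 0.0644
t 3.92 pos [0.5355 0.2087 0.1329] rpy [-1.571  0.004  0.361] w 0.0644 F [ 0.2 -0.5  0.3] q [ 0.27  0.18  1.45 -0.    1.52 -0.09]
shift mm [ 1.6 10.9 -0.3] turn deg [0. 0. 0.]
```

View pics/w2.png

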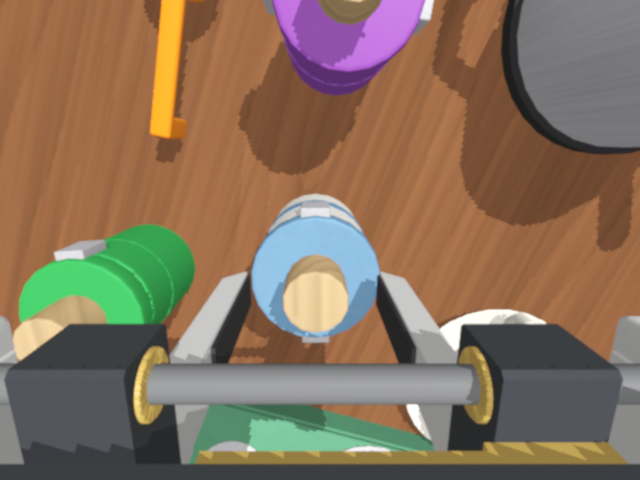

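The knob is centred between the fingers, at (315,292). I'll descend and close.

```bash
python3 -c "
from h import *
p,R,o=pose();print(wz(315,290,.13,p,R))"
python3 -m creep '[[1,10,0,0,0,0,80],[1,10,0,0,0,0,80],[1,10,0,0,0,0,255],[1,10,0,0,0,0,255],[1,10,0,0,0,0,255]]'; python3 -m creep '[[0,0,0,0,0,0,255],[0,0,0,0,0,0,255]]'
```

```text
[0.53338828 0.21713096 0.13      ]
time: 4.6
tool_pos: [0.5386, 0.2108, 0.1259]
ee_rot: [-1.571, -0.001, 0.363]
wrist_force: [-0.1, 0.6, 0.4]
width: 0.038
time: 4.85
tool_pos: [0.5379, 0.2105, 0.1255]
ee_rot: [-1.571, 0.001, 0.363]
wrist_force: [-2.0, -0.5, 3.1]
width: 0.0316
```

```bash
python3 -c "
from h import *
p,R,o=pose();s=robot.snapshot('wrist');cv2.imwrite('pics/w3.png',cv2.resize(s['color'][180:420,160:480],None,fx=2,fy=2,interpolation=cv2.INTER_CUBIC))
c=MOUNT;T=np.linalg.inv(MOUNT)
for t in ([0,-.0045,0],[0,0,0],[.016,-.0045,0],[0,-.0045,.016],[0,-.0045,-.016]):
  q=T@np.append(t,1);print(t,373.64*q[0]/q[2]+313.07,373.64*q[1]/q[2]+239.75)"
```

```text
[0, -0.0045, 0] 310.3573004119042 311.9430479424267
[0, 0, 0] 310.4276845224401 307.6955714038097
[0.016, -0.0045, 0] 345.62300378832964 311.922657146481
[0, -0.0045, 0.016] 310.26402469117494 278.74799388206577
[0, -0.0045, -0.016] 310.44623742572105 343.59403877408874
```

View pics/w3.png

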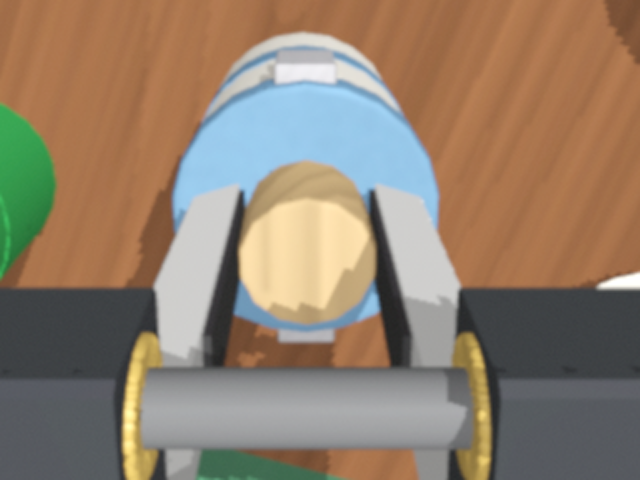

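Knob top centre is at about (313,309) against an expected (310,312), so the grasp is well centred. Lifting now.

```bash
python3 -m creep '[[0,-15,0,0,0,0,255],[0,-50,0,0,0,0,255],[0,-95,0,0,0,0,255],[0,-140,0,0,0,0,255],[0,-185,0,0,0,0,255]]'; python3 -c "
from h import *
rel([0.6185,-.1305,.31],down(0))"
```

```text
time: 5.52
tool_pos: [0.5383, 0.2107, 0.3112]
ee_rot: [-1.571, 0.0, 0.363]
wrist_force: [0.7, -0.6, -4.5]
width: 0.0313
t 5.53 pos [0.5383 0.2107 0.3112] rpy [-1.571  0.     0.363] w 0.0313 F [ 0.7 -0.6 -4.5] q [ 0.28  0.15  1.13  0.    1.86 -0.09]
shift mm [ -46.3    1.2 -347.5] turn deg [-0.  20.8 -0. ]
```

```bash
python3 -m creep '[[-3,0,-20,0,2,0,255],[-7,0,-60,0,4,0,255],[-13,0,-105,0,6,0,255],[-20,0,-150,0,8,0,255],[-26,0,-195,0,10,0,255]]'; python3 -c "
from h import *
rel([0.6185,-.1305,.31],down(0))"
```

```text
time: 6.15
tool_pos: [0.5827, 0.0163, 0.3064]
ee_rot: [-1.57, 0.005, 0.185]
wrist_force: [-0.8, 0.7, -5.4]
width: 0.0312
t 6.15 pos [0.5827 0.0163 0.3064] rpy [-1.57   0.005  0.185] w 0.0312 F [-0.8  0.7 -5.4] q [-0.07  0.17  1.12 -0.    1.86 -0.25]
shift mm [   8.1   -3.8 -150.9] turn deg [-0.  10.6 -0.3]
```

```bash
python3 -m creep '[[2,0,-40,0,3,0,255],[4,0,-80,0,6,0,255],[7,0,-120,0,9,0,255],[8,0,-150,0,10.6,0,255],[8,0,-150,0,10.6,0,255]]'; python3 -c "
from h import *
s=robot.snapshot('top');cv2.imwrite('pics/t1.png',s['color'][130:310,220:460].repeat(3,0).repeat(3,1))
s=robot.snapshot('scene');cv2.imwrite('pics/s1.png',s['color'][130:350,180:440].repeat(3,0).repeat(3,1)[:600])
rel([0.6185,-.1305,.2645],down(0))"
```

```text
time: 6.78
tool_pos: [0.6184, -0.1305, 0.3055]
ee_rot: [-1.57, 0.007, -0.002]
wrist_force: [0.1, -0.1, -4.7]
width: 0.0314
t 6.88 pos [ 0.6184 -0.1276  0.3071] rpy [-1.569  0.005  0.002] w 0.0313 F [ 0.2  0.8 -5.3] q [-0.29  0.28  0.99  0.    1.88 -0.3 ]
shift mm [ 0.3 42.6 -3. ] turn deg [-0.1  0.1 -0.3]
```

View pics/s1.png

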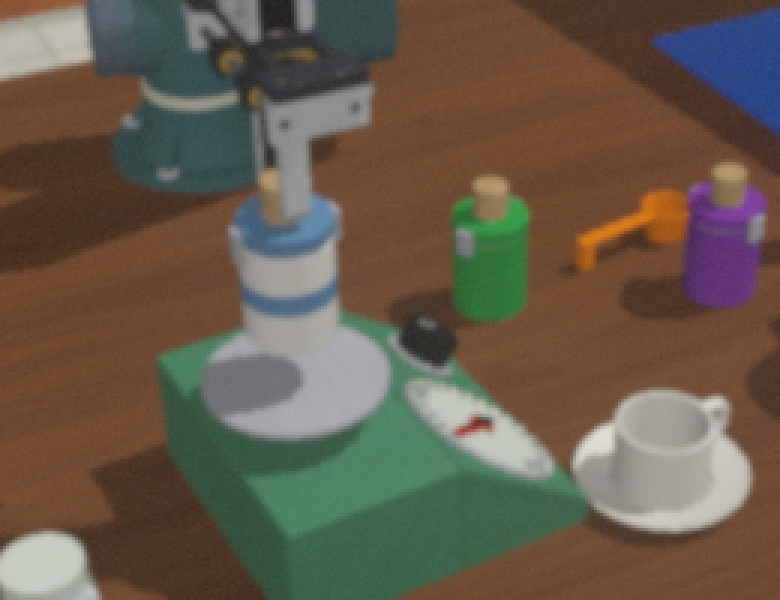

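The picture shows the canister hanging upright over the pan (pan at crop (297,380)). Lowering slowly.

```bash
python3 -m creep '[[0,12,-2,0,0,0,255],[0,24,-2,0,0,0,255],[0,32,-2,0,0,0,255],[0,38,-2,0,0,0,255],[0,41,-2,0,0,0,255]]'; python3 -m creep '[[0,2,0,0,0,0,255],[0,4,0,0,0,0,255],[0,6,0,0,0,0,255],[0,8,0,0,0,0,255],[0,8,0,0,0,0,255]]'
```

```text
time: 7.5
tool_pos: [0.6192, -0.1284, 0.2688]
ee_rot: [-1.571, 0.0, 0.004]
wrist_force: [-0.4, -0.0, -4.8]
width: 0.0312
time: 8.12
tool_pos: [0.6194, -0.1288, 0.2614]
ee_rot: [-1.571, -0.0, 0.004]
wrist_force: [0.2, 0.1, -3.9]
width: 0.0318
```

```bash
python3 -m creep '[[0,1,0,0,0,0,255],[0,2,0,0,0,0,255],[0,3,0,0,0,0,255],[0,4,0,0,0,0,255],[0,4,0,0,0,0,255]]'; python3 -m creep '[[0,1,0,0,0,0,255],[0,2,0,0,0,0,255],[0,3,0,0,0,0,255],[0,3,0,0,0,0,255]]';python3 -c "
from h import *
for i in range(4):
  robot.snapshot('top');print(robot.get_obs()['wrist_force'],robot.get_obs()['tool_pos'])"
```

```text
time: 8.75
tool_pos: [0.6194, -0.1288, 0.2575]
ee_rot: [-1.571, -0.001, 0.004]
wrist_force: [0.3, -0.6, -1.6]
width: 0.0314
time: 9.25
tool_pos: [0.6194, -0.1288, 0.2545]
ee_rot: [-1.571, -0.0, 0.004]
wrist_force: [-0.6, -0.3, 1.2]
width: 0.0312
[-0.33211779 -0.11080762 -0.49089131] [ 0.61934651 -0.12876336  0.2545218 ]
[ 0.02826773 -0.83841071 -0.2320298 ] [ 0.61934918 -0.12873209  0.25452259]
[-0.76491339 -0.33884966 -0.09779265] [ 0.61935735 -0.12874276  0.25449343]
[-0.58631851 -0.64949653 -0.15236227] [ 0.61937189 -0.128719    0.25448356]
```

The load is off the wrist (about 0 N). Releasing.

```bash
python3 -m creep '[[0,0,0,0,0,0,200],[0,0,0,0,0,0,160],[0,0,0,0,0,0,100],[0,0,0,0,0,0,80],[0,0,0,0,0,0,80]]'; python3 -m creep '[[0,-15,0,0,0,0,80],[0,-35,0,0,0,0,80],[0,-60,0,0,0,0,80],[0,-90,0,0,0,0,80],[0,-110,0,0,0,0,80]]';python3 -c "
from h import *
s=robot.snapshot('scene');cv2.imwrite('pics/s2.png',s['color'][130:330,180:440].repeat(3,0).repeat(3,1))
s=robot.snapshot('top');cv2.imwrite('pics/t2.png',s['color'][160:290,280:420].repeat(4,0).repeat(4,1))
for c in ['scene','top']:
  for n in ['canister','panel','knob_grip','dial_centre','red_hand_tip','needle_tip']:
    print(c,n,[(round(d['p'],2),np.round(d['point'],4)) for d in robot.landmark_of(n,c)][:3])
rel([.61,0,.2])"
```

```text
time: 10.07
tool_pos: [0.6193, -0.1286, 0.2543]
ee_rot: [-1.571, -0.0, 0.004]
wrist_force: [-0.2, 0.4, -1.1]
width: 0.0614
time: 10.7
tool_pos: [0.6194, -0.1287, 0.3676]
ee_rot: [-1.572, -0.004, 0.004]
wrist_force: [0.9, 0.1, -0.1]
width: 0.0647
scene canister [(0.74, array([0.5017, 0.3471, 0.0011])), (0.63, array([ 0.6205, -0.1314,  0.128 ])), (0.56, array([4.158e-01, 1.434e-01, 3.000e-04]))]
scene panel [(0.77, array([0.6086, 0.0018, 0.0662])), (0.22, array([ 0.6193, -0.1331,  0.1237]))]
scene knob_grip [(0.57, array([ 0.6879, -0.0238,  0.0937])), (0.52, array([0.5328, 0.0224, 0.0758]))]
scene dial_centre [(0.89, array([0.6611, 0.0094, 0.0722]))]
scene red_hand_tip [(0.38, array([ 0.689 , -0.0262,  0.0951]))]
scene needle_tip []
top canister [(0.97, array([ 0.4266,  0.1398, -0.0015])), (0.71, array([0.5004, 0.3434, 0.0015])), (0.54, array([ 0.6173, -0.1289,  0.1287]))]
top panel [(0.82, array([6.111e-01, 3.000e-04, 6.870e-02]))]
top knob_grip [(0.5, array([0.5375, 0.0235, 0.0791]))]
top dial_centre [(0.63, array([0.6542, 0.0077, 0.0687]))]
top red_hand_tip []
top needle_tip [(0.55, array([ 0.636 , -0.0296,  0.096 ]))]
t 11.4 pos [ 0.6192 -0.1287  0.364 ] rpy [-1.571  0.     0.004] w 0.0645 F [0.2 0.2 0.3] q [-0.29  0.3   0.84 -0.    2.   -0.3 ]
shift mm [ -8.7 164.  128.7] turn deg [0. 0. 0.]
```

View pics/s2.png

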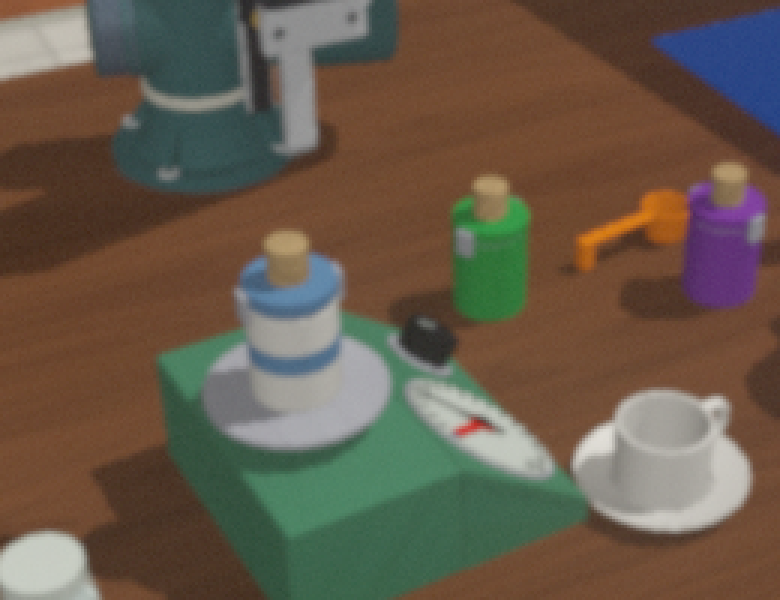

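View pics/t2.png

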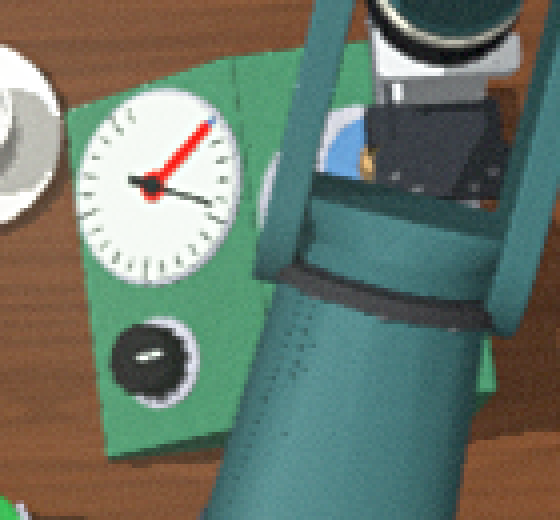

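The canister stands upright near the pan's centre. The needle has swung to crop (210,203) and the red hand is still at (212,122), about the dial centre (150,186). Next I'll fit the panel frame and measure both hand angles.

```bash
cat >> h.py <<'E'
from scipy.optimize import least_squares
def panelR(psi):
    xh=np.array([np.sin(psi),-np.cos(psi),0]);a=np.radians(35)
    x=np.cos(a)*xh+np.array([0,0,np.sin(a)]);z=-np.sin(a)*xh+np.array([0,0,np.cos(a)])
    return np.column_stack([x,np.cross(z,x),z])
OBS=[([0,0,0],p) for p in ([.611,0,.07],[.61,.002,.066],[.6086,.0018,.0662],[.6111,.0003,.0687])]+\
 [([-.015,-.07,.026],p) for p in ([.533,.025,.081],[.537,.025,.079],[.5328,.0224,.0758],[.5375,.0235,.0791])]+\
 [([0,.05,.007],p) for p in ([.663,.009,.073],[.656,.007,.067],[.6611,.0094,.0722],[.6542,.0077,.0687])]
def fitpanel():
    def f(v):
        R=panelR(v[3]);return np.concatenate([v[:3]+R@np.array(l)-np.array(p) for l,p in OBS]+[[0.5*((v[0]+np.sin(v[3])*.13)-.6185)]])
    r=least_squares(f,[.61,0,.068,.06]);return r.x,r.fun
E
python3 - <<'E'
from h import *
v,f=fitpanel();print(v.round(4),np.abs(f).max());R=panelR(v[3]);O=v[:3]
print('knob grip',O+R@[-.015,-.07,.026],'pan?',O+R@[.07,0,0]+np.array([np.sin(v[3])*.072,-np.cos(v[3])*.072,.033]))
s=robot.snapshot('top');im=cv2.resize(s['color'],None,fx=1,fy=1)
big=cv2.resize(im[160:290,280:420],None,fx=4,fy=4,interpolation=cv2.INTER_CUBIC)
def pl(u,vv,h,s=s):
    T=s['world_from_camera'];d=T[:3,:3]@np.array([(u-s['cx'])/s['fx'],(vv-s['cy'])/s['fy'],1]);c=T[:3,3]
    n=R[:,2];q=c+d*(((O+n*h-c)@n)/(d@n));return R.T@(q-O)
for nm,x,y,h in [('c',150,186,.007),('red',212,122,.007),('needle',212,204,.007)]:
    print(nm,pl(280+x/4,160+y/4,h)*1000)
for a in np.linspace(0,2*np.pi,60):
  p=O+R@[.064*np.cos(a),.05+.064*np.sin(a),.002];u,w=proj(s,p);cv2.circle(big,(int((u-280)*4+2),int((w-160)*4+2)),1,(255,0,255),-1)
  p=O+R@[-.015+.023*np.cos(a),-.07+.023*np.sin(a),.03];u,w=proj(s,p);cv2.circle(big,(int((u-280)*4+2),int((w-160)*4+2)),1,(0,255,255),-1)
cv2.imwrite('pics/t3.png',big)
E
```

```text
[0.6087 0.0012 0.0661 0.0683] 0.004816274004599261
knob grip [0.53696293 0.0235236  0.07877652] pan? [ 0.61748732 -0.12787283  0.13923256]
c [-2.63270415 49.57234187  7.        ]
red [53.30094805 79.76932954  7.        ]
needle [44.62383826 24.67265704  7.        ]
```

View pics/t3.png

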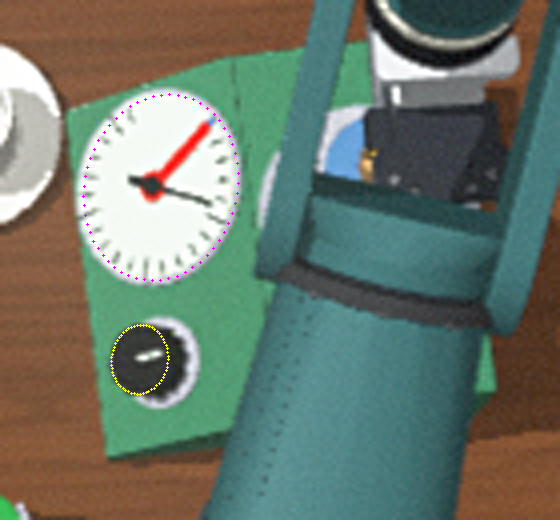

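The fitted outlines match the dial and knob. Red is about 0.5–0.55 rad counterclockwise and the needle about 0.49 rad clockwise, so the knob needs about 2 rad clockwise. I'll go to a standoff over the knob.

```bash
cat >> h.py <<'E'
PV=np.array([.6087,.0012,.0661,.0683]);PR=panelR(PV[3]);KG=PV[:3]+PR@np.array([-.015,-.07,.026])
def toolR(phi):
    y=-PR[:,2];x=np.cos(phi)*PR[:,1]-np.sin(phi)*PR[:,0];return Ro.from_matrix(np.column_stack([x,y,np.cross(x,y)]))
def tgt(back,phi,off=(0,0)): return rel(KG+PR@np.array([off[0],off[1],back]),toolR(phi))
E
python3 - <<'E'
from h import *
print(KG); s,r=tgt(.15,1.0)
E
```

```text
[0.53700687 0.02355957 0.07879431]
t 11.45 pos [ 0.6192 -0.1286  0.3641] rpy [-1.571  0.     0.004] w 0.0642 F [ 0.1 -1.   0.7] q [-0.29  0.3   0.84 -0.    2.   -0.3 ]
shift mm [-87.2 162.5 238.4] turn deg [-32.7 -59.   16.5]
```

```bash
python3 -m creep '[[-10,0,40,-4.5,-8,2.3,80],[-25,0,85,-9,-16,4.5,80],[-40,10,130,-13.5,-24.5,6.8,80],[-55,25,170,-18,-33,9.1,80],[-70,50,210,-22.5,-41,11.4,80]]'; python3 -c "
from h import *
tgt(.15,1.0)"
```

```text
time: 12.08
tool_pos: [0.5484, 0.0825, 0.315]
ee_rot: [-1.873, 0.313, 0.687]
wrist_force: [-0.1, -0.7, -0.6]
width: 0.0647
t 12.07 pos [0.5484 0.0825 0.315 ] rpy [-1.873  0.313  0.687] w 0.0647 F [-0.1 -0.7 -0.6] q [ 0.28  0.2   1.12 -0.43  1.95 -0.59]
shift mm [38.5 92.3 62.1] turn deg [ -9.9 -17.8   5.3]
```

```bash
python3 -m creep '[[8,18,12,-4,-7,2,80],[16,36,24,-8,-14,4,80],[27,65,44,-10,-18,5.3,80],[38,92,62,-10,-18,5.3,80],[38,92,62,-10,-18,5.3,80]]'; python3 -c "
from h import *
tgt(.06,1.0);p,R,o=pose();s=robot.snapshot('wrist');im=s['color'].copy()
T=np.linalg.inv(MOUNT)
for a in np.linspace(0,2*np.pi,40):
  for c,r,h,col in [((-.015,-.07),.023,.03,(0,255,255)),((0,.05),.064,.002,(255,0,255))]:
    w=PV[:3]+PR@np.array([c[0]+r*np.cos(a),c[1]+r*np.sin(a),h]);q=T@np.append(R.inv().apply(w-p),1)
    if q[2]>0: cv2.circle(im,(int(373.64*q[0]/q[2]+313.07),int(373.64*q[1]/q[2]+239.75)),1,col,-1)
cv2.imwrite('pics/w4.png',im)"
```

```text
time: 12.7
tool_pos: [0.5292, 0.1081, 0.1986]
ee_rot: [-1.925, 0.51, 0.977]
wrist_force: [0.0, -1.2, 0.4]
width: 0.0645
t 12.7 pos [0.5292 0.1081 0.1986] rpy [-1.925  0.51   0.977] w 0.0645 F [ 0.  -1.2  0.4] q [ 0.43  0.23  1.38 -0.57  1.75 -0.68]
shift mm [ 0.8 86.8 -2.6] turn deg [-0.3  0.3 -0.3]
```

View pics/w4.png

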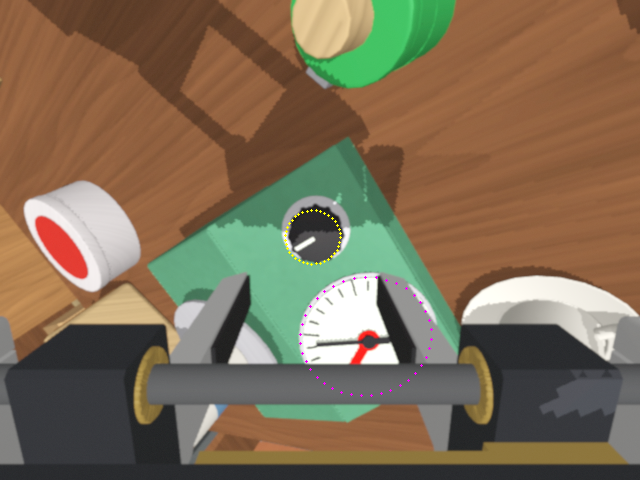

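The knob face sits at (315,238), matching the predicted circle within about 1 px. Descending to the grip.

```bash
python3 -m creep '[[0,35,0,0,0,0,80],[0,75,-1,0,0,0,80],[0,105,-2,0,0,0,80],[0,125,-2,0,0,0,80],[0,128,-2,0,0,0,80]]'; python3 -c "
from h import *
tgt(0,1.0);p,R,o=pose();s=robot.snapshot('wrist');im=s['color'].copy()
T=np.linalg.inv(MOUNT)
for a in np.linspace(0,2*np.pi,40):
  for c,r,h,col in [((-.015,-.07),.023,.03,(0,255,255)),((0,.05),.064,.002,(255,0,255))]:
    w=PV[:3]+PR@np.array([c[0]+r*np.cos(a),c[1]+r*np.sin(a),h]);q=T@np.append(R.inv().apply(w-p),1)
    if q[2]>0: cv2.circle(im,(int(373.64*q[0]/q[2]+313.07),int(373.64*q[1]/q[2]+239.75)),1,col,-1)
cv2.imwrite('pics/w5.png',im)"
```

```text
time: 13.38
tool_pos: [0.538, 0.0329, 0.0983]
ee_rot: [-1.931, 0.504, 0.971]
wrist_force: [-0.1, -0.2, 0.2]
width: 0.0644
t 13.38 pos [0.538  0.0329 0.0983] rpy [-1.931  0.504  0.971] w 0.0644 F [-0.1 -0.2  0.2] q [ 0.3   0.24  1.57 -0.59  1.5  -0.67]
shift mm [ 2.2 21.3  3.3] turn deg [-0.1 -0.2 -0.1]
```

View pics/w5.png

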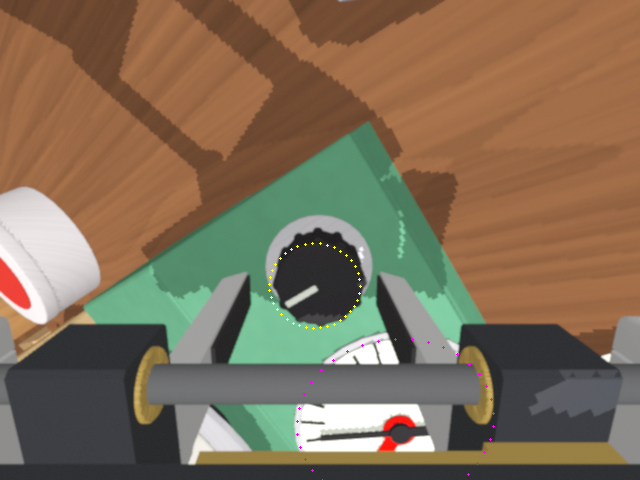

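The knob face is at (318,282), about 2 mm from the prediction at (315,286). I'll correct by x +3, z +4 and go in.

```bash
python3 -m creep '[[3,6,4,0,0,0,80],[3,13,4,0,0,0,80],[3,19,4,0,0,0,80],[3,20,4,0,0,0,80]]'; python3 -m creep '[[0,0,0,0,0,0,110],[0,0,0,0,0,0,255],[0,0,0,0,0,0,255]]';python3 -c "
from h import *
tgt(0,1.0);s=robot.snapshot('wrist');cv2.imwrite('pics/w6.png',s['color'])"
```

```text
time: 13.92
tool_pos: [0.5357, 0.0261, 0.0777]
ee_rot: [-1.929, 0.505, 0.974]
wrist_force: [0.2, 0.5, -0.3]
width: 0.0642
time: 14.3
tool_pos: [0.5357, 0.0259, 0.0787]
ee_rot: [-1.931, 0.506, 0.973]
wrist_force: [-1.6, -1.4, 1.9]
width: 0.0457
t 14.3 pos [0.5357 0.0259 0.0787] rpy [-1.931  0.506  0.973] w 0.0457 F [-1.6 -1.4  1.9] q [ 0.29  0.25  1.6  -0.6   1.47 -0.66]
shift mm [-1.1  1.3 -2. ] turn deg [-0.1 -0.  -0.1]
```

View pics/w6.png

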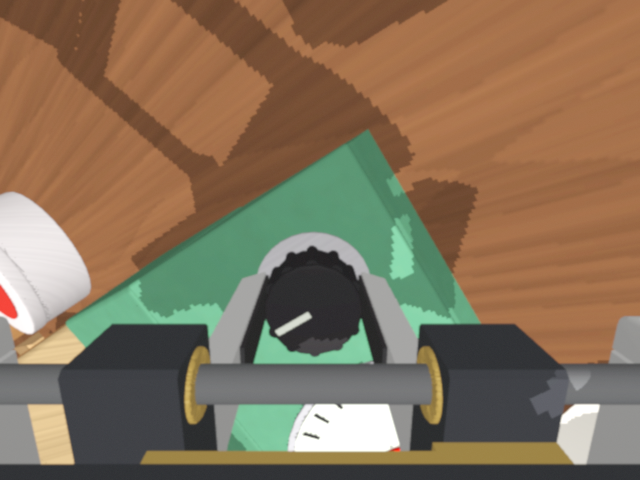

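Gripped at width 45.7 mm. Turning clockwise (+ about tool y), first 45°.

```bash
python3 -m creep '[[0,0,0,0,9,0,255],[0,0,0,0,18,0,255],[0,0,0,0,27,0,255],[0,0,0,0,36,0,255],[0,0,0,0,45,0,255]]';python3 -c "
from h import *
tgt(0,1.0-np.pi/4)
s=robot.snapshot('top');cv2.imwrite('pics/t4.png',cv2.resize(s['color'][160:290,280:420],None,fx=4,fy=4,interpolation=cv2.INTER_CUBIC))"
```

```text
time: 14.98
tool_pos: [0.5373, 0.0268, 0.0781]
ee_rot: [-2.169, 0.119, 0.241]
wrist_force: [2.7, -1.4, -1.0]
width: 0.0454
t 14.97 pos [0.5373 0.0268 0.0781] rpy [-2.169  0.119  0.241] w 0.0454 F [ 2.7 -1.4 -1. ] q [ 0.29  0.25  1.6  -0.6   1.46  0.13]
shift mm [-1.1  1.3 -2.9] turn deg [-0.1 -0.3  0.1]
```

View pics/t4.png

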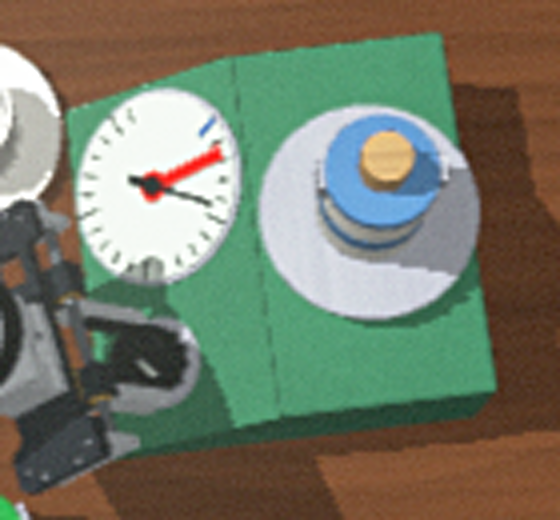

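The hand turns with the knob: red tip now at (220,153), needle tip at (210,203), with the canister still centred on the pan. I'll measure precisely by rectifying the dial plane.

```bash
cat >> h.py <<'E'
def dial(fn=None,cam='top'):
    s=robot.snapshot(cam);S=6;N=140*S  # px per mm, panel up-slope = image up, panel y left = image left
    src=[];dst=[]
    for x,y in [(-.07,-.02),(.07,-.02),(.07,.12),(-.07,.12)]:
        src.append(proj(s,PV[:3]+PR@np.array([x,y,.006])));dst.append(((.12-y)*1000*S,(.07-x)*1000*S))
    H=cv2.getPerspectiveTransform(np.float32(src),np.float32(dst))
    im=cv2.warpPerspective(s['color'],H,(N,N),flags=cv2.INTER_CUBIC)
    hsv=cv2.cvtColor(im,cv2.COLOR_BGR2HSV)
    white=cv2.inRange(hsv,(0,0,140),(180,70,255)); 
    b,g,r=[im[...,i].astype(int) for i in range(3)]
    red=((r>140)&(g<110)&(b<110)).astype(np.uint8)
    yy,xx=np.mgrid[:N,:N]
    # hub: red disc + black hub - estimate centre from the dial's outline
    m=(np.hypot(xx-N/2,yy-N/2)<70*S)
    g=((im[...,1].astype(int)-im[...,2])<25)&m
    cs,_=cv2.findContours(g.astype(np.uint8),cv2.RETR_EXTERNAL,cv2.CHAIN_APPROX_NONE);c=max(cs,key=cv2.contourArea);el=cv2.fitEllipse(cv2.convexHull(c))
    cx,cy=el[0]
    def ang(mask,r0,r1):
        rr=np.hypot(xx-cx,yy-cy);k=mask.astype(bool)&(rr>r0*S)&(rr<r1*S)
        if k.sum()<20:return None
        return np.arctan2((xx[k]-cx).mean(),(cy-yy[k]).mean()),k.sum()
    gray=im.max(2)
    print('centre off mm',((cx-N/2)/S).__round__(2),((cy-N/2)/S).__round__(2),'axes mm',np.round(np.array(el[1])/S,1),'t',robot.get_obs()['time'])
    print('red',ang(red,20,46),'outer',ang(red,40,50),'black',ang(gray<95,18,38),'outer black',ang(gray<120,30,40))
    if fn: cv2.imwrite(fn,cv2.resize(im,(580,580),interpolation=cv2.INTER_AREA))
    return im
E
python3 -c "
from h import *
dial('pics/d1.png')"
```

```text
centre off mm 0.8 -0.23 axes mm [135.5 139.4] t 15.075
red (np.float64(-0.19624083360012679), np.int64(7051)) outer (np.float64(-0.17668892452306065), np.int64(2588)) black (np.float64(-2.606607359948541), np.int64(777)) outer black (np.float64(0.47829169382972714), np.int64(672))
```

View pics/d1.png

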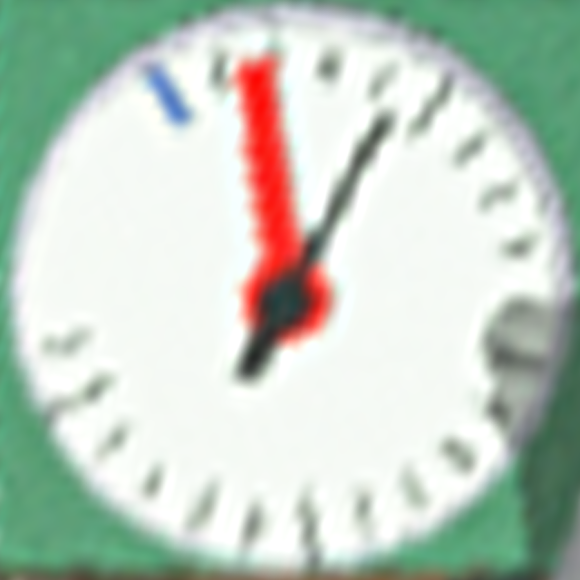

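In the rectified dial the hub is at (287,300), the red tip at (255,65), or −0.135 rad, and the needle tip at (388,118), or +0.507 rad. The knob needs about 73° more. I'll do most of it, then remeasure.

```bash
python3 -m creep '[[0,0,0,0,9,0,255],[0,0,0,0,18,0,255],[0,0,0,0,27,0,255],[0,0,0,0,36,0,255],[0,0,0,0,45,0,255]]';python3 -m creep '[[0,0,0,0,8,0,255],[0,0,0,0,15,0,255],[0,0,0,0,19,0,255],[0,0,0,0,19,0,255]]';python3 -c "
from h import *
dial('pics/d2.png')"
```

```text
time: 15.7
tool_pos: [0.5391, 0.0267, 0.0784]
ee_rot: [-2.099, -0.319, -0.417]
wrist_force: [8.6, -3.1, -4.1]
width: 0.0458
time: 16.2
tool_pos: [0.5398, 0.0263, 0.0787]
ee_rot: [-1.976, -0.469, -0.733]
wrist_force: [9.2, -3.6, -4.1]
width: 0.0449
centre off mm 1.35 0.03 axes mm [136.8 139.5] t 16.25
red (np.float64(0.34335180078364685), np.int64(5150)) outer (np.float64(0.3779152498701444), np.int64(2634)) black (np.float64(-2.55078227148464), np.int64(795)) outer black (np.float64(0.4592425400349739), np.int64(539))
```

View pics/d2.png

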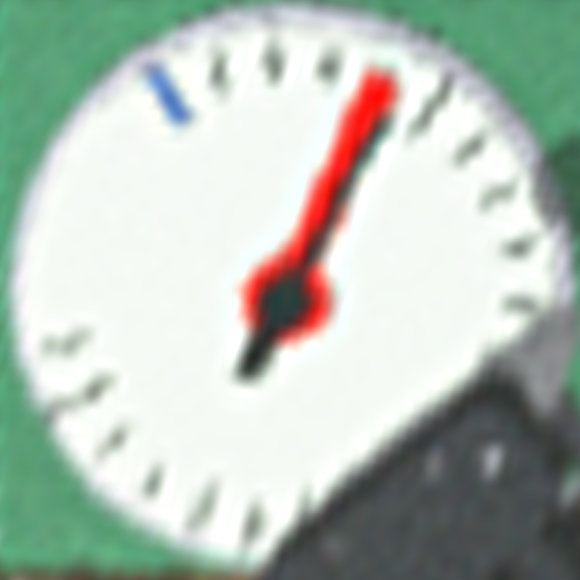

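Red is at 0.38 and the needle at about 0.50, so the knob needs about 13° more. Going in small steps.

```bash
python3 -m creep '[[0,0,0,0,5,0,255],[0,0,0,0,10,0,255],[0,0,0,0,10,0,255],[0,0,0,0,10,0,255]]';python3 -c "
from h import *
dial('pics/d3.png')"
```

```text
time: 16.75
tool_pos: [0.54, 0.026, 0.0789]
ee_rot: [-1.887, -0.532, -0.919]
wrist_force: [9.4, -5.0, -3.5]
width: 0.0455
centre off mm 1.27 0.07 axes mm [136.4 139.5] t 16.8
red (np.float64(0.46723299729983087), np.int64(4330)) outer (np.float64(0.48461356377004305), np.int64(2549)) black (np.float64(-2.3792265504197756), np.int64(944)) outer black (np.float64(0.47020651867615487), np.int64(834))
```

View pics/d3.png

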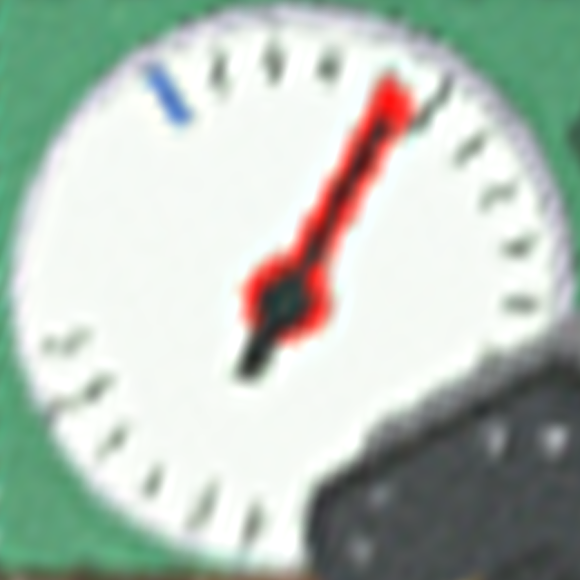

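```bash
cat >> h.py <<'E'
def prof(im,hub=(287,300)):
    # angular profile about the hub: red excess edges and dark centroid on several radii
    S=6;hx,hy=hub[0]*840/580,hub[1]*840/580;o=[]
    a=np.linspace(.1,.9,321)
    for r in (26,30,34,38,42,46,49):
        mx=(hx+r*S*np.sin(a)).astype(np.float32)[None];my=(hy-r*S*np.cos(a)).astype(np.float32)[None]
        c=cv2.remap(im,mx,my,cv2.INTER_LINEAR)[0].astype(float)
        g=c[:,1];k=g<125
        if not k.any(): continue
        union=(a[k][0]+a[k][-1])/2; w=np.clip(150-c[:,2],0,None)*k
        o.append((r,round(union,3),round(a[k][-1]-a[k][0],3),round((w*a).sum()/w.sum(),3) if w.sum()>50 else None))
    print('r, bar mid, bar width, needle');print(*o,sep='\n')
E
python3 -c "
from h import *
im=dial();prof(im);im=dial();prof(im)"
```

```text
centre off mm 1.3 0.08 axes mm [136.5 139.4] t 16.85
red (np.float64(0.46587856826071633), np.int64(4336)) outer (np.float64(0.48431405712163733), np.int64(2544)) black (np.float64(-2.4336014279464826), np.int64(931)) outer black (np.float64(0.46789855978031203), np.int64(833))
r, bar mid, bar width, needle
(26, np.float64(0.488), np.float64(0.315), np.float64(0.467))
(30, np.float64(0.478), np.float64(0.26), np.float64(0.473))
(34, np.float64(0.488), np.float64(0.21), np.float64(0.486))
(38, np.float64(0.491), np.float64(0.217), np.float64(0.488))
(42, np.float64(0.482), np.float64(0.195), np.float64(0.487))
(46, np.float64(0.491), np.float64(0.178), np.float64(0.497))
(49, np.float64(0.501), np.float64(0.192), np.float64(0.488))
centre off mm 1.31 0.05 axes mm [136.3 139.5] t 16.9
red (np.float64(0.46583409052092417), np.int64(4368)) outer (np.float64(0.48471719350881637), np.int64(2555)) black (np.float64(-2.492970157190953), np.int64(887)) outer black (np.float64(0.46809472071180264), np.int64(826))
r, bar mid, bar width, needle
(26, np.float64(0.486), np.float64(0.318), np.float64(0.466))
(30, np.float64(0.478), np.float64(0.265), np.float64(0.473))
(34, np.float64(0.489), np.float64(0.212), np.float64(0.486))
(38, np.float64(0.49), np.float64(0.215), np.float64(0.489))
(42, np.float64(0.481), np.float64(0.192), np.float64(0.487))
(46, np.float64(0.491), np.float64(0.178), np.float64(0.498))
(49, np.float64(0.501), np.float64(0.192), np.float64(0.488))
```

The bar's middle and the needle agree within about 0.01 rad. Releasing, backing off and rechecking.

```bash
python3 -m creep '[[0,0,0,0,0,0,230],[0,0,0,0,0,0,160],[0,0,0,0,0,0,80],[0,0,0,0,0,0,70],[0,0,0,0,0,0,70]]';python3 -c "
from h import *
im=dial();prof(im);rel(KG)"
```

```text
time: 17.52
tool_pos: [0.5355, 0.0265, 0.0779]
ee_rot: [-1.894, -0.527, -0.921]
wrist_force: [0.1, -0.6, -0.4]
width: 0.0672
centre off mm 1.28 0.08 axes mm [136.4 139.5] t 17.575
red (np.float64(0.47524120950695076), np.int64(4267)) outer (np.float64(0.4911629240272351), np.int64(2470)) black (np.float64(-2.4349658045949663), np.int64(907)) outer black (np.float64(0.46703822755827623), np.int64(786))
r, bar mid, bar width, needle
(26, np.float64(0.492), np.float64(0.32), np.float64(0.466))
(30, np.float64(0.479), np.float64(0.267), np.float64(0.468))
(34, np.float64(0.488), np.float64(0.21), np.float64(0.486))
(38, np.float64(0.493), np.float64(0.22), np.float64(0.487))
(42, np.float64(0.492), np.float64(0.175), np.float64(0.486))
(46, np.float64(0.499), np.float64(0.167), np.float64(0.498))
(49, np.float64(0.506), np.float64(0.192), np.float64(0.489))
t 17.57 pos [0.5356 0.0265 0.078 ] rpy [-1.894 -0.527 -0.921] w 0.0683 F [ 0.3 -0.8  1.3] q [ 0.29  0.25  1.6  -0.6   1.46  1.42]
shift mm [ 3.2  1.1 -0.3] turn deg [0. 0. 0.]
```

```bash
python3 -m creep '[[3,-10,0,0,0,0,70],[3,-30,0,0,0,0,70],[3,-60,0,0,0,0,70],[3,-100,0,0,0,0,70],[3,-150,0,0,0,0,70]]';python3 -m creep '[[0,0,0,0,0,0,70],[0,0,0,0,0,0,70]]'; python3 -c "
from h import *
im=dial('pics/d5.png');prof(im);
p,R,o=pose();s=robot.snapshot('wrist');cv2.imwrite('pics/w7.png',s['color'])
s=robot.snapshot('scene');cv2.imwrite('pics/s5.png',s['color'][90:340,100:560].repeat(1,0))
cv2.imwrite('pics/s5.png',cv2.resize(s['color'][100:350,100:500],None,fx=2,fy=2,interpolation=cv2.INTER_CUBIC))
rel(KG)"
```

```text
time: 18.2
tool_pos: [0.5316, 0.1106, 0.2037]
ee_rot: [-1.894, -0.527, -0.922]
wrist_force: [-0.2, 0.5, -0.5]
width: 0.0681
time: 18.45
tool_pos: [0.5318, 0.1101, 0.2022]
ee_rot: [-1.893, -0.527, -0.921]
wrist_force: [0.8, 0.1, -0.0]
width: 0.068
centre off mm 0.74 -0.3 axes mm [135.2 139.6] t 18.5
red (np.float64(0.49465716814304933), np.int64(4211)) outer (np.float64(0.5048712651337091), np.int64(2468)) black (np.float64(-2.5882614691060835), np.int64(923)) outer black (np.float64(0.4851626048132811), np.int64(793))
r, bar mid, bar width, needle
(26, np.float64(0.49), np.float64(0.32), np.float64(0.467))
(30, np.float64(0.478), np.float64(0.265), np.float64(0.472))
(34, np.float64(0.489), np.float64(0.212), np.float64(0.486))
(38, np.float64(0.491), np.float64(0.217), np.float64(0.486))
(42, np.float64(0.494), np.float64(0.172), np.float64(0.487))
(46, np.float64(0.499), np.float64(0.167), np.float64(0.497))
(49, np.float64(0.505), np.float64(0.19), np.float64(0.49))
t 18.6 pos [0.5313 0.1091 0.201 ] rpy [-1.897 -0.527 -0.921] w 0.0682 F [ 0.6  0.6 -0.3] q [ 0.43  0.23  1.38 -0.58  1.75  1.39]
shift mm [  0.4 149.3   0.5] turn deg [0. 0. 0.]
```

View pics/d5.png

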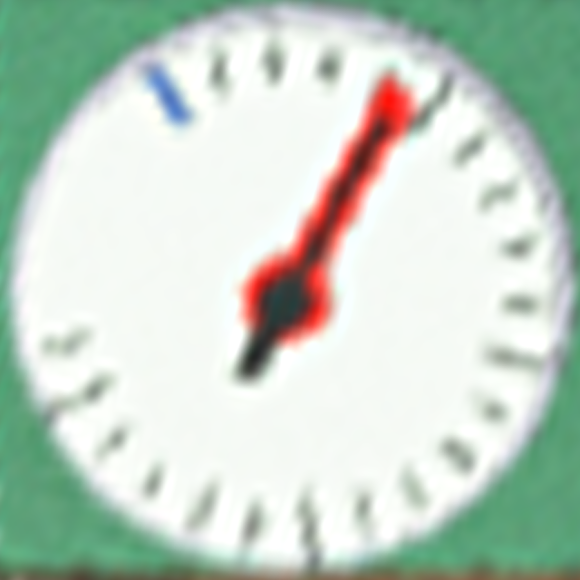

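View pics/s5.png

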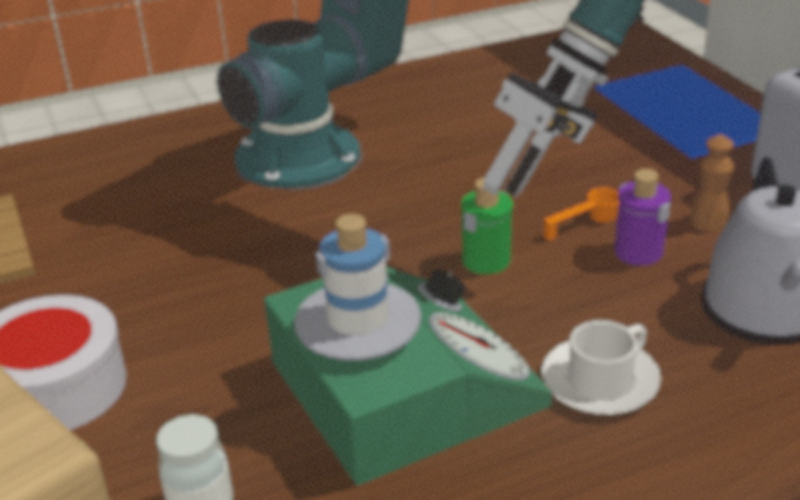

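View pics/w7.png

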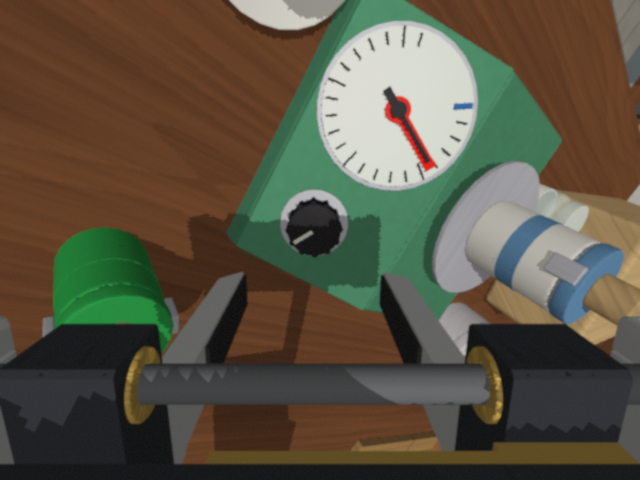

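The wrist view looks square onto the dial: hub (398,109), red end (430,166). Zooming in for an independent check.

```bash
python3 -c "
import cv2
a=cv2.imread('pics/w7.png')[70:190,320:480];cv2.imwrite('pics/w7z.png',cv2.resize(a,None,fx=5,fy=5,interpolation=cv2.INTER_CUBIC))"
```

```text
(no output)
```

View pics/w7z.png

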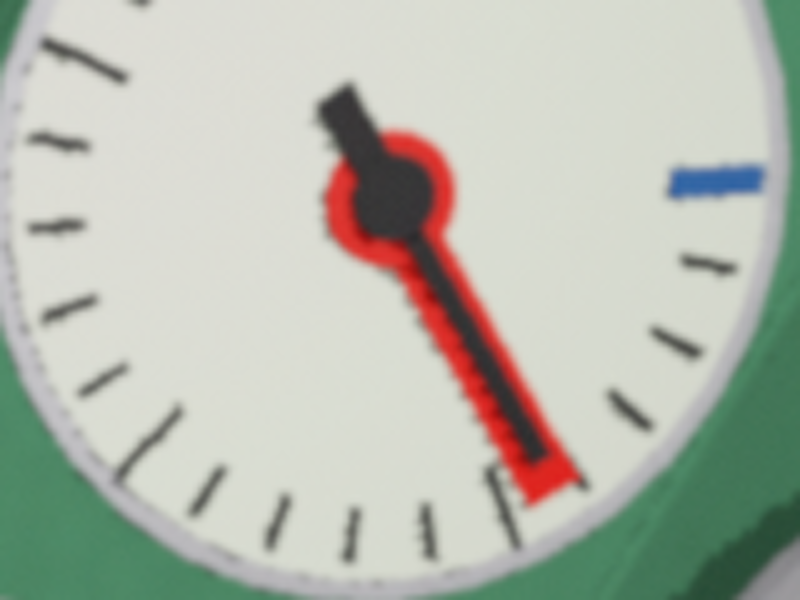

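The needle lies within about 0.5 mm of the bar's midline, and the hub shows the same parallax. The canister is upright, the bystanders have not moved, and the robot is clear of everything. Handing in.

```bash
python3 -c "
from bench import robot
print(robot.close_job(),robot.get_obs()['time'])"
```

```text
the job is handed in; nothing more can be done
the job is handed in; nothing more can be done
```

I picked up the blue-lidded canister by its wooden knob and set it upright near the centre of the scale pan. I lowered it until the wrist force was about 0 N, then let go. With it left standing there, I turned the tare knob clockwise about 119°, in steps with dial checks between, and backed the arm off.

- **Dial:** after release and withdrawal, the top camera put the needle within about 0.01 rad of the red hand's midline. One reading near the tip showed 0.015 rad. The close wrist view agreed by eye, to within about 1 mm at the tip, part of it parallax.
- **Scene:** the last pictures showed the canister upright and the arm clear of everything. I saw no bystander or look-alike out of place, judging by eye only.
- **Time and force:** the clock read about 18.6 s at the last check. Readings between moves showed at most about 11 N at the wrist.
- **Disagreements:** while gripping the canister, one position estimate was about 8 mm off. A picture after closing showed the grasp centred to about 1.5 mm. During the tare turn, the red hand lagged the commanded turn slightly, by roughly 5° of knob, which I made up with a final 10° step.

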